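# Set the slab cutter's hook-on stop and hold its spring guide open

## Robot

A 6-joint arm with a two-finger parallel gripper is mounted at the origin on the work surface. World frame = base frame: x ahead of the robot, y to its left, z up, the work surface at z = 0. Lengths are in m, angles in rad, forces in N, time in s.
With the tool pointing down it reaches from about 0.35 to 0.875 m from the base axis. Payload 15.5 kg.
Tool frame: the origin (TCP) lies between the finger pads; the fingertips stand 8 mm ahead of it and the grasp point (between the pads) lies 11 mm behind it; z points along the fingers, y is the line along which they close (so a half turn about z gives the same grasp; the last joint's range is limited). The gripper opens to 85 mm and grips with 20 to 120 N. Pads are 22 mm wide; open, the fingers measure 114 mm over their backs; the gripper's body (76 mm by 85 mm) begins 54 mm behind the grasp point. The pads swing forward as they close: fully open they stand 13 mm farther back than shut.
Start: joints at [-1.308, 0.494, 1.345, -0, 1.302, -0.096], TCP at [0.219, -0.585, 0.239] pointing down, gripper open.
Joint ranges: [-2.91, 2.91], [-0.82, 2.16], [0.22, 2.67], [-1.22, 4.37], [0.12, 2.79], [-3.08, 3.08]. Speed limits (rad/s): [1.89, 1.89, 2.57, 3.01, 3.01, 3.01].

## Interface

Orientations are given as a 3x3 rotation matrix whose columns are the frame's x, y, z axes.
In Python, from station import * gives the robot as it stands.
- The arm moves only by the tool drive_tool, never from a script. Its argument "targets" is a list of rows, each an object of numbers: "dx", "dy", "dz": the shift along the tool's x, y, z in m; "wx", "wy", "wz": the turn, a rotation vector about the tool's x, y, z in rad; "gripper": the closure, from 0 (fully open) to 1 (shut). In form: [{"dx": .., "dy": .., "dz": .., "wx": .., "wy": .., "wz": .., "gripper": ..}, ...]. A call has 1 to 5 rows; each row shifts and turns the commanded pose from where the row before left it, along the tool's axes as they then stand; what a row does not reach is not made up. A row lasts 1/12 s, in which the tool goes at most 41.7 mm and 7.16 degrees, less where a joint would pass 70% of its speed; a pose out of reach is approached as far as the arm can. A call is refused whole if a number of a shift passes 0.0417 or a number of a turn 0.125, either way. A call with a gripper value outside its range is refused whole. The fingers move at their own pace and stop on an object; "grip_force" is the grip in N (left out, the last holds). Time passes only in rows, so rows that do not move let the fingers close. It gives the time, the measured TCP pose, the force, the opening and the grip force at its end, in the units of the state.
- sense(): the state, without advancing time (a new reading comes with each control period).
- get_image(name): name is "scene" or "top" or "wrist"; returns the picture (400x640x3 uint8, blue, green, red); there is no depth.
- get_calibration(name): a dict with "vertical_fov" (degrees; the focal length in pixels is half the picture's height over the tangent of half this angle, whatever the lens; pixels are square), "cx", "cy" (the principal point, pixels), "dist" ([k1, k2, p1, p2, k3] as OpenCV has them; the pictures are not rectified), "rvec" (rotation vector, rad) and "tvec" (3), from world to camera coordinates, as OpenCV has them. Camera axes: x right, y down, z forward; pixel columns grow to the right and rows downward; lengths in m; the calibration is good to about 2 mm. A picture is of the moment at which its call begins: read the wrist's pose just before it. get_calibration takes no time and is no camera call; for the wrist camera it gives the pose at the moment of the call.
- hand_in(): hands the job in; it is judged then, once.
Trained networks look in the newest picture that a camera, given by its name, has taken for a name from the list of things; names that differ only in an ending like _2 or _b are one class to them, and where a whole thing is asked for, a point or a joint stands for the part that bears it (a point fixed in the world has none). Each returns a list of dicts, best first, with "conf" (0 to 1); they miss things now and then, are a little off and sometimes report something else, mostly with a low value. They report only what shows in the picture. A call takes as long as a camera call.
- boxes_of(camera, target): "location" ([row, column] in pixels, amid what is visible of it).
The state is a dict: "t": time; "joints": joint angles; "dq": joint speeds; "joint_torque": joint torques, N m; "position": TCP position; "eef_rot": TCP orientation; "force": force on the tool from outside, world axes, zero at the start; "torque": the same for the moment, N m; "gripper_width": finger opening in m; "grip_force": force on a finger pad.
Only numpy, scipy, OpenCV 4.12 (cv2) and the standard library are available. Lean on these libraries where they do the work, as an engineer would, in place of code of your own. Each camera call takes 0.05 s, during which the arm holds its last target. There are 200 camera calls.

## Task

Set up the slab cutter for the size marked by the two brass cursors. Hook the loose stop over the fence rail near the wire end, slide it along until its pointer stands over the centre line of the fence scale's cursor, and let go of it; then squeeze in the lock button on the grip post of the telescoping guide, draw the guide out until its pointer stands over the centre line of its own cursor, and finish while still holding it there against its spring, so that the slab can be laid in. Leave the slab on its board, the tub and the scraper where they are.

Things in the scene. Friction and masses are not known exactly. Their poses are not given: they have to be found in the camera images.
- cutter: Bench wire slab cutter, fixed, 300 mm deep (x) and 395 mm wide (y). Origin at table height under the white bed; x points away from the robot, y to the left, z up. Bed surface 40 mm above the table. Fence scale: aluminium strip along y behind the rail at x = 88 mm; guide scale: aluminium strip along x at y = 146 mm, the bed's left edge.
- rail_top (a point): Middle of the fence rail's top edge, at cutter x = 65, y = 0, z = 95 mm; axes as the cutter's. The rail is a flat steel bar 9 mm thick (x) and 22 mm high that runs along y from -165 to 155 mm, standing on two posts under its ends, with nothing above it.
- wire_bow (a point): Middle of the top bar of the wire bow, at the right (wire) end of the bed: cutter x = -48, y = -197, z = 104 mm. A steel tube frame 12 mm thick lying shut, along x from -178 to 85 mm, top 110 mm above the table, with a wooden handle to the front; fixed. Keep the fingers clear of it.
- stop: Loose hook-on stop, 0.2-0.33 kg: steel saddle 35 (x) by 32 (y) by 48 mm high with a groove 15 mm wide, 40 mm deep along y, open below, and a black grip tab on top; 93 mm high. Stands on its legs right of the cutter. Origin midway between the feet, mid-groove; x across the groove to the pointer, z up. Set over the rail from above, x along the cutter's x, its origin hangs 40 mm below the rail's top.
- stop_grip (a point): Middle of the stop's grip tab, 70 mm above the stop's origin. The tab is 20 mm (x) by 26 mm (y) by 45 mm high: pinch it across the 26 mm. The saddle below it is 32 mm wide (y); its front leg reaches to x = -20 mm, its back leg to x = 16 mm.
- stop_tip (a point): Tip of the stop's pointer, a 4 mm wide tongue at the foot of the back leg, 24.5 mm behind the stop's origin (+x); it passes about 12 mm above the fence cursor.
- stop_cursor: Brass setting cursor clamped on the fence scale, 18 mm (x) by 12 mm (y) by 3 mm, with a dark centre line along x; fixed. Origin at the middle of its underside; axes as the cutter's. It stands between 30 mm to the right and 60 mm to the left of the rail's middle. The stop is hooked on to the right of it and slid left to it.
- guide (a joint): Travel of the telescoping guide out of its tube, m: 0 home (locked, as at the start), grows as it is drawn towards the robot along the cutter's -x, at most 0.135. A spring draws it back with 2.2 N at home to 4.6 N at full travel; 0.6 N friction. Its fixed outer tube, 30 mm square, lies along x at cutter y = 190 mm, from x = -10 mm to the back, top 70 mm above the table.
- guide_grip (a point): Middle of the guide's black grip post at the button's height, 118 mm above the table; axes as the cutter's. Post 30 mm (x) by 24 mm (y), top 140 mm above the table. From its foot the aluminium guide bar (10 mm thick, top 71 mm above the table) runs to the right over the bed. Pinched across y, with the button in, it is 25 mm wide.
- guide_tip (a point): Tip of the guide's pointer, a 4 mm wide tongue that juts 16 mm ahead (-x) from the guide bar over the guide scale, about 4 mm above its cursor's top.
- guide_cursor: Brass setting cursor clamped on the guide scale, 12 mm (x) by 18 mm (y) by 3 mm, with a dark centre line along y; fixed. Origin at the middle of its underside; axes as the cutter's. The guide must be drawn 50 to 110 mm to reach it.
- lock_button (a joint): Travel of the lock button into the post, m: 0 out, 0.006 fully in. The lock frees the guide from 0.0045 on; 3 N starts it and 8 N holds it fully in. While the guide is out of home its lock pin rides in the tube and the button stays in; it springs out and locks again only at home.
- button_face (a point): Middle of the button's outer face: a round steel push button 18 mm across, standing 7 mm proud of the post's left (+y) face, pressed in towards -y.
- slab_board: A brown slab 160 x 110 x 26 mm on a wooden board 200 x 150 x 14 mm, at the left, to be left alone. Origin under the board's middle.
- tub: White lidded plastic tub, 100 mm across and 97 mm high, at the right behind, to be left alone. Origin under its middle.
- scraper: Flat spatula with a wooden handle, lying at the left, to be left alone.

How it is judged:
On the way, in this order (a step that is already met when the one before it is completed fails the run):
1. the stop hangs on the rail, on the wire side of the cursor (its pointer still at least 15 mm short of it) (z of stop in the frame of rail_top between -0.044 and -0.036 m and x of stop in the frame of rail_top between -0.006 and 0.006 m and x of stop_tip in the frame of rail_top above 0.015 m and y of stop in the frame of rail_top above -0.15 m and y of stop_tip in the frame of stop_cursor below -0.015 m), for 0.1 s.
2. the stop hangs on the rail with its pointer over the cursor's line, let go (z of stop in the frame of rail_top between -0.043 and -0.037 m and x of stop in the frame of rail_top between -0.005 and 0.005 m and x of stop_tip in the frame of rail_top above 0.015 m and y of stop_tip in the frame of stop_cursor between -0.004 and 0.004 m and contact force between the fingers and stop below 0.1 N and linear speed of stop below 0.02 m/s), for 0.3 s.
3. the fingers squeeze the lock button in with the guide still home (value of joint lock_button above 0.0045 m and value of joint guide below 0.006 m and contact force between the fingers and lock_button above 2 N), for 0.05 s.
At the end, for the whole second after the job is handed in: The guide is held out by the fingers, at rest, its pointer within 4 mm of its cursor's centre line, and the stop hangs untouched on the rail with its pointer within 4 mm of the fence cursor's centre line (all of step 2 and x of guide_tip in the frame of guide_cursor between -0.004 and 0.004 m and velocity of joint guide between -0.01 and 0.01 m/s and (contact force between the fingers and guide above 1.5 N or contact force between the fingers and lock_button above 1.5 N) and contact force between the arm and stop below 0.1 N); the arm keeps its last pose, push and grip.
It fails at once if the slab, the tub or the scraper is disturbed (moved more than 25 mm) (distance of any of slab_board, tub, scraper from where it was at the start of the episode above 0.025 m).
It also fails if it takes over 64 s, if anything falls off the work surface, if the arm or the gripper's body presses on something with over 40 N, if the wrist force passes 120 N, or if a joint passes its speed limit or range.

## Working session

There is one attempt and no reset: what is moved stays moved. The work goes in short steps, Python scripts to look and compute and a tool call to move; the robot and the scene stay as the last step left them, time stands still between calls to the robot, and variables do not carry over. Pictures are saved under pics/ and viewed, at most 10 in all, crops included, and the job is handed in when it is done.

Besides the shell and the picture viewer there is one more tool, called after "Emit:" by a JSON object that holds its "api" and its "payload". drive_tool: Moves the arm, as the interface text tells. Its arguments: {"type":"object","properties":{"targets":{"type":"array"},"grip_force":{"type":"number"}},"required":["targets"]}

```bash
mkdir -p pics; cat > h.py <<'E'
from station import *
import numpy as np, cv2
def cal(n):
    c=get_calibration(n); f=200/np.tan(np.radians(c["vertical_fov"])/2)
    K=np.array([[f,0,c["cx"]],[0,f,c["cy"]],[0,0,1]]); return K,np.array(c["dist"],float),np.array(c["rvec"],float),np.array(c["tvec"],float)
def proj(n,P,c=None):
    K,d,r,t=c or cal(n); return cv2.projectPoints(np.array(P,float).reshape(-1,1,3),r,t,K,d)[0].reshape(-1,2)
def ray(n,uv,z,c=None):
    K,d,r,t=c or cal(n); R=cv2.Rodrigues(r)[0]
    p=cv2.undistortPoints(np.array(uv,float).reshape(-1,1,2),K,d).reshape(-1,2)
    D=np.c_[p,np.ones(len(p))]@R; C=-R.T@t
    return C+D*((z-C[2])/D[:,2])[:,None]
E
python3 - <<'E'
from h import *
for n in("scene","top"):
    im=get_image(n); cv2.imwrite(f"pics/{n}0.png",im)
    for k in ["cutter","stop","stop_grip","stop_cursor","guide","guide_cursor","guide_grip","lock_button","button_face","slab_board","tub","scraper","rail_top","stop_tip","guide_tip"]:
        try: print(n,k,[(np.round(b["location"],1).tolist(),round(b["conf"],2)) for b in boxes_of(n,k)][:3])
        except Exception as e: print(n,k,e)
    K,d,r,t=cal(n); print(n,K[0,0],(-cv2.Rodrigues(r)[0].T@t).round(3))
print(sense()["t"],sense()["eef_rot"])
E
```

```text
scene cutter [([225.5, 175.1], 0.75), ([219.2, 305.8], 0.59)]
scene stop [([179.7, 199.9], 0.7)]
scene stop_grip [([176.4, 204.5], 0.68), ([216.7, 302.3], 0.68), ([218.6, 335.3], 0.61)]
scene stop_cursor []
scene guide [([218.6, 336.1], 0.63)]
scene guide_cursor []
scene guide_grip [([220.0, 339.3], 0.88), ([176.5, 203.7], 0.37)]
scene lock_button []
scene button_face [([219.9, 306.2], 0.3)]
scene slab_board [([265.3, 442.5], 0.65)]
scene tub [([225.8, 178.0], 0.71)]
scene scraper [([201.8, 453.8], 0.81)]
scene rail_top [([220.5, 301.5], 0.78)]
scene stop_tip [([181.5, 203.4], 0.65)]
scene guide_tip [([214.5, 336.0], 0.92), ([180.1, 202.7], 0.41)]
scene 362.85743410490994 [1.246 0.205 0.95 ]
top cutter [([196.4, 343.8], 0.78), ([151.4, 451.4], 0.74)]
top stop []
top stop_grip [([198.4, 343.4], 0.44), ([217.3, 447.4], 0.41)]
top stop_cursor []
top guide [([189.9, 305.9], 0.77)]
top guide_cursor []
top guide_grip [([188.5, 309.2], 0.84), ([194.5, 343.1], 0.56)]
top lock_button [([262.2, 197.9], 0.56)]
top button_face [([197.2, 341.6], 0.27)]
top slab_board [([183.0, 214.2], 0.79), ([195.9, 344.5], 0.29)]
top tub [([147.8, 451.4], 0.91)]
top scraper [([261.8, 198.5], 0.73)]
top rail_top [([193.4, 342.4], 0.96), ([214.8, 446.6], 0.49)]
top stop_tip []
top guide_tip [([190.9, 304.0], 0.68), ([214.9, 449.1], 0.57)]
top 518.9809701982352 [0.254 0.036 1.808]
1.6 [[ 9.36314825e-01  3.51161712e-01 -2.91589062e-05]
 [ 3.51161713e-01 -9.36314823e-01  5.29179897e-05]
 [-8.71914428e-06 -5.97873897e-05 -9.99999998e-01]]
```

View pics/top0.png

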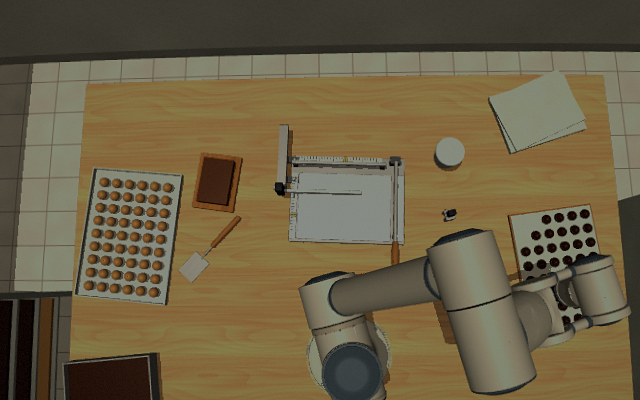

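View pics/scene0.png

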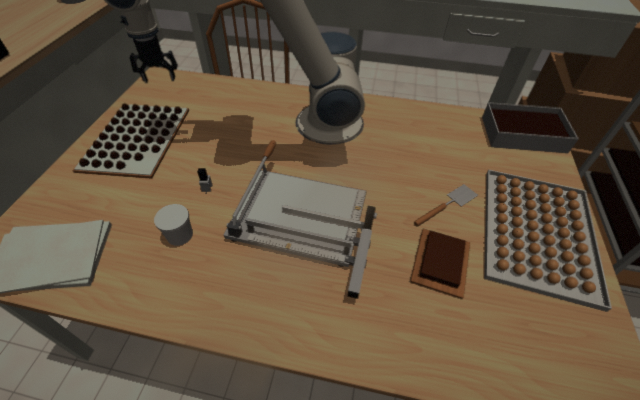

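Top view: cutter at cols 278–405, rows 125–245; the stop at about (449,214); tub (450,152); board (217,182). I'll enlarge that region.

```bash
python3 - <<'E'
from h import *
im=cv2.imread("pics/top0.png")[115:255,270:470]
im=cv2.convertScaleAbs(im,alpha=1.6)
cv2.imwrite("pics/topc.png",cv2.resize(im,None,fx=4,fy=4,interpolation=cv2.INTER_CUBIC))
s=ray("top",[[449,216]],0.05);print(s)
E
```

```text
[[ 0.46634754 -0.35233392  0.05      ]]
```

View pics/topc.png

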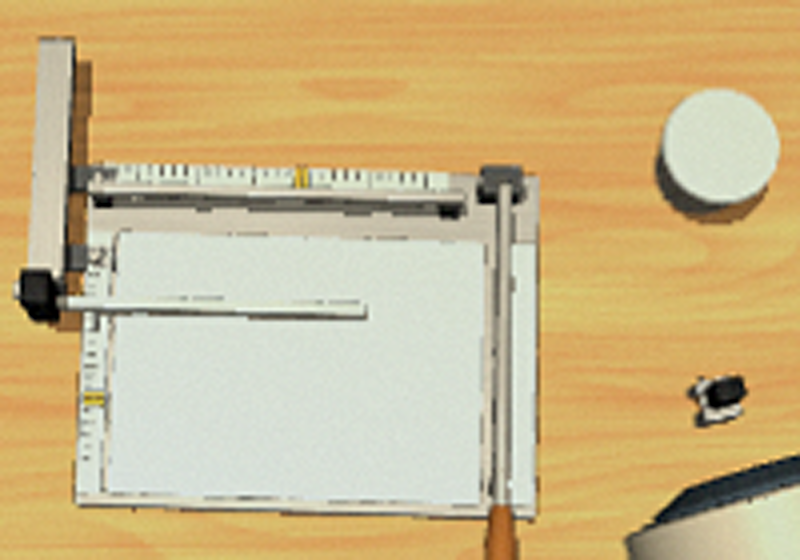

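The enlarged view shows the fence cursor at zoom (302,177) and the guide cursor at (94,399). The rail runs from (88,190) to (464,196), and the stop's tab is at (727,388), with the stop turned relative to the cutter. Next I'll go above the stop.

Emit:
{"api": "drive_tool", "payload": {"targets": [{"dx": 0.03, "dy": -0.013, "dz": -0.006}, {"dx": 0.03, "dy": -0.013, "dz": -0.006}, {"dx": 0.03, "dy": -0.013, "dz": -0.006}, {"dx": 0.03, "dy": -0.013, "dz": -0.006}, {"dx": 0.03, "dy": -0.013, "dz": -0.006}], "grip_force": 30}}

```text
validation failed for argument at $.ta...
```

Emit:
{"api": "drive_tool", "payload": {"targets": [{"dx": 0.025, "dy": -0.013, "dz": -0.006}, {"dx": 0.025, "dy": -0.013, "dz": -0.006}, {"dx": 0.025, "dy": -0.013, "dz": -0.006}, {"dx": 0.025, "dy": -0.013, "dz": -0.006}, {"dx": 0, "dy": 0, "dz": 0}]}}

```text
validation failed for argument at $.ta...
```

```bash
python3 - <<'E'
from h import *
s=sense();print(s["t"],s["position"],s["eef_rot"]);c=cal("wrist")
np.savez("w1",K=c[0],d=c[1],r=c[2],t=c[3])
im=get_image("wrist");cv2.imwrite("pics/w1.png",im)
print(-cv2.Rodrigues(c[2])[0].T@c[3])
for k in ["stop","stop_grip","stop_tip","stop_cursor","rail_top","tub"]: print(k,[(np.round(b["location"],1).tolist(),round(b["conf"],2)) for b in boxes_of("wrist",k)][:3])
E
```

```text
1.6 [ 0.2194681  -0.58519291  0.23925853] [[ 9.36314825e-01  3.51161712e-01 -2.91589062e-05]
 [ 3.51161713e-01 -9.36314823e-01  5.29179897e-05]
 [-8.71914428e-06 -5.97873897e-05 -9.99999998e-01]]
[ 0.28099948 -0.5620058   0.3741864 ]
stop []
stop_grip []
stop_tip []
stop_cursor []
rail_top []
tub []
```

View pics/w1.png

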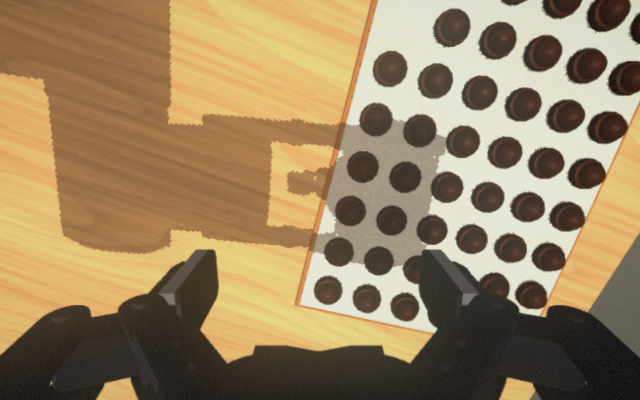

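The move was refused, probably because every row needs all its keys, so this picture shows only the start pose (fingers at the bottom, tray of sweets). I'll resend it with full rows.

Emit:
{"api": "drive_tool", "payload": {"targets": [{"dx": 0.03, "dy": -0.013, "dz": -0.006, "wx": 0, "wy": 0, "wz": 0, "gripper": 0}, {"dx": 0.03, "dy": -0.013, "dz": -0.006, "wx": 0, "wy": 0, "wz": 0, "gripper": 0}, {"dx": 0.03, "dy": -0.013, "dz": -0.006, "wx": 0, "wy": 0, "wz": 0, "gripper": 0}, {"dx": 0.03, "dy": -0.013, "dz": -0.006, "wx": 0, "wy": 0, "wz": 0, "gripper": 0}, {"dx": 0.03, "dy": -0.013, "dz": -0.006, "wx": 0, "wy": 0, "wz": 0, "gripper": 0}], "grip_force": 30}}

```text
t: 2.37
position: [0.3379, -0.4705, 0.2696]
eef_rot: [[0.936, 0.351, 0.0], [0.351, -0.936, -0.0], [0.0, 0.0, -1.0]]
force: [-0.6, -0.3, 0.2]
gripper_width: 0.0854
grip_force: 0.0
```

Emit:
{"api": "drive_tool", "payload": {"targets": [{"dx": 0.025, "dy": -0.013, "dz": -0.006, "wx": 0, "wy": 0, "wz": 0, "gripper": 0}, {"dx": 0.025, "dy": -0.013, "dz": -0.006, "wx": 0, "wy": 0, "wz": 0, "gripper": 0}, {"dx": 0.025, "dy": -0.013, "dz": -0.006, "wx": 0, "wy": 0, "wz": 0, "gripper": 0}, {"dx": 0.025, "dy": -0.013, "dz": -0.006, "wx": 0, "wy": 0, "wz": 0, "gripper": 0}, {"dx": 0, "dy": 0, "dz": 0, "wx": 0, "wy": 0, "wz": 0, "gripper": 0}], "grip_force": 30}}

```text
t: 2.78
position: [0.4153, -0.3849, 0.2946]
eef_rot: [[0.935, 0.354, 0.002], [0.354, -0.935, -0.0], [0.002, 0.001, -1.0]]
force: [-1.2, 1.2, -0.2]
gripper_width: 0.0852
grip_force: 0.0
```

```bash
python3 - <<'E'
from h import *
s=sense();print(s["t"],s["position"]);c=cal("wrist")
np.savez("w1",K=c[0],d=c[1],r=c[2],t=c[3])
im=get_image("wrist");cv2.imwrite("pics/w2.png",im)
for k in ["stop","stop_grip","stop_tip","stop_cursor","rail_top","tub"]: print(k,[(np.round(b["location"],1).tolist(),round(b["conf"],2)) for b in boxes_of("wrist",k)][:3])
E
```

```text
2.7833 [ 0.4153269  -0.3848979   0.29456648]
stop [([107.3, 308.4], 0.81)]
stop_grip []
stop_tip [([106.7, 307.5], 0.61), ([57.5, 89.0], 0.59)]
stop_cursor []
rail_top [([63.7, 88.4], 0.82)]
tub []
```

View pics/w2.png

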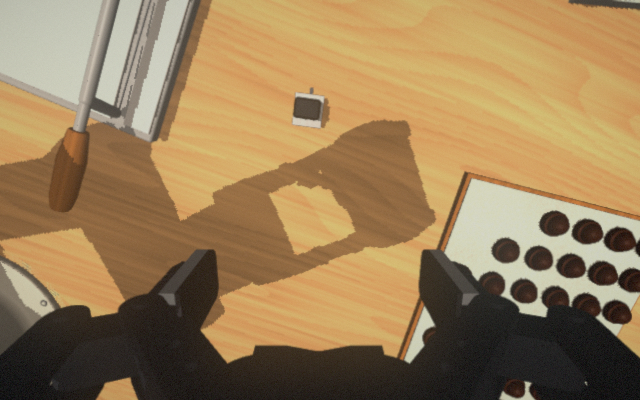

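The stop stands at (309,107) with its pointer at about (311,89), nearly along the tool's x. I'll measure its pose by thresholding the dark tab.

```bash
python3 - <<'E'
from h import *
z=np.load("w1.npz");c=(z["K"],z["d"],z["r"],z["t"])
im=cv2.imread("pics/w2.png");cr=im[80:135,280:340]
g=cv2.cvtColor(cr,cv2.COLOR_BGR2GRAY);hs=cv2.cvtColor(cr,cv2.COLOR_BGR2HSV)
def big(m):
    n,l,st,ce=cv2.connectedComponentsWithStats(m.astype(np.uint8)); i=1+np.argmax(st[1:,4]); return l==i,ce[i],st[i]
m,ce,st=big(g<90); print("dark",ce+[280,80],st)
print(ray("w",[ce+[280,80]],.093,c), ray("w",[ce+[280,80]],.07,c))
m2=big(hs[...,1]<60)[0]|m; pts=np.argwhere(m2)[:,::-1]; 
r=cv2.minAreaRect(pts.astype(np.float32)); b=cv2.boxPoints(r)+[280,80]; print(b); print(ray("w",b,.048,c))
r=cv2.minAreaRect(np.argwhere(m)[:,::-1].astype(np.float32));b=cv2.boxPoints(r)+[280,80];print(b,ray("w",b,.093,c)[:,:2]);
print(ray("w",[[311,89]],.02,c))
print("pred nominal yaw?")
for row in g[::1]: print(''.join('%4d'%v for v in row[8:52:1])) if 0 else None
cv2.imwrite("pics/w2c.png",cv2.resize(cr,None,fx=10,fy=10,interpolation=cv2.INTER_CUBIC))
E
```

```text
dark [306.75490196 108.28431373] [ 14  18  27  22 510]
[[ 0.47241022 -0.35126534  0.093     ]] [[ 0.47212943 -0.3505679   0.07      ]]
[[291.3846159  123.92307281]
 [295.98461437  87.12307644]
 [324.41538239  90.67692566]
 [319.81538391 127.47692108]]
[[ 0.45015546 -0.33979457  0.048     ]
 [ 0.48846979 -0.33141962  0.048     ]
 [ 0.49587179 -0.36136116  0.048     ]
 [ 0.45766007 -0.37055796  0.048     ]]
[[292.23999882 116.31999969]
 [295.05999851  96.57999992]
 [320.95999908 100.27999878]
 [318.13999939 120.01999664]] [[ 0.4603592  -0.3407081 ]
 [ 0.47862805 -0.33705762]
 [ 0.4841962  -0.36142987]
 [ 0.46595971 -0.36543781]]
[[ 0.49353456 -0.34617024  0.02      ]]
pred nominal yaw?
```

View pics/w2c.png

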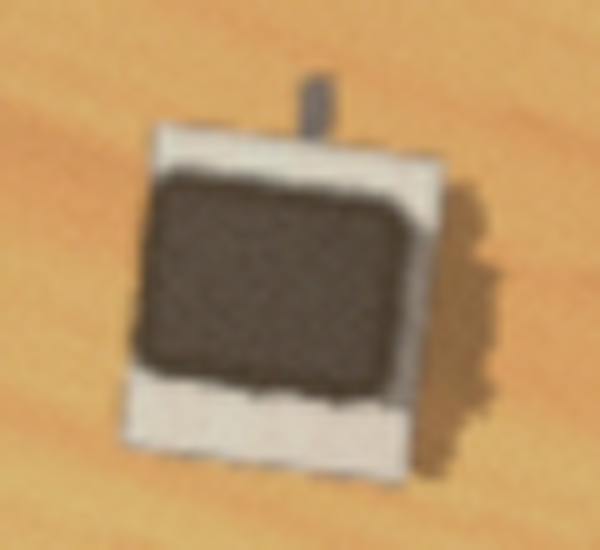

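The crop shows a clean outline: tab centre at (307.5,108.5), yaw about 12.5° in world, centre about (0.472,−0.352). Approach.

Emit:
{"api": "drive_tool", "payload": {"targets": [{"dx": 0.033, "dy": -0.005, "dz": 0.01, "wx": 0, "wy": 0, "wz": 0, "gripper": 0}, {"dx": 0.032, "dy": -0.006, "dz": 0.02, "wx": 0, "wy": 0, "wz": 0, "gripper": 0}, {"dx": 0, "dy": 0, "dz": 0.035, "wx": 0, "wy": 0, "wz": 0.072, "gripper": 0}, {"dx": 0, "dy": 0, "dz": 0.035, "wx": 0, "wy": 0, "wz": 0.071, "gripper": 0}, {"dx": 0, "dy": 0, "dz": 0, "wx": 0, "wy": 0, "wz": 0, "gripper": 0.3}], "grip_force": 30}}

```text
t: 3.55
position: [0.467, -0.3527, 0.1874]
eef_rot: [[0.978, 0.21, -0.007], [0.21, -0.978, 0.006], [-0.005, -0.008, -1.0]]
force: [-1.2, 1.6, -0.6]
gripper_width: 0.0752
grip_force: 0.0
```

Emit:
{"api": "drive_tool", "payload": {"targets": [{"dx": 0, "dy": 0, "dz": 0, "wx": 0, "wy": 0, "wz": 0, "gripper": 0.3}, {"dx": 0, "dy": 0, "dz": 0, "wx": 0, "wy": 0, "wz": 0, "gripper": 0.3}], "grip_force": 30}}

```text
t: 3.72
position: [0.4697, -0.3558, 0.1949]
eef_rot: [[0.976, 0.216, 0.001], [0.216, -0.976, -0.001], [0.001, 0.001, -1.0]]
force: [0.2, -1.0, 0.9]
gripper_width: 0.0598
grip_force: 0.0
```

Emit:
{"api": "drive_tool", "payload": {"targets": [{"dx": 0.003, "dy": -0.003, "dz": 0.03, "wx": 0, "wy": 0, "wz": 0, "gripper": 0.3}, {"dx": 0, "dy": 0, "dz": 0.035, "wx": 0, "wy": 0, "wz": 0, "gripper": 0.3}, {"dx": 0, "dy": 0, "dz": 0.035, "wx": 0, "wy": 0, "wz": 0, "gripper": 0.3}, {"dx": 0, "dy": 0, "dz": 0.025, "wx": 0, "wy": 0, "wz": 0, "gripper": 0.3}, {"dx": 0, "dy": 0, "dz": 0.007, "wx": 0, "wy": 0, "wz": 0, "gripper": 0.3}], "grip_force": 30}}

```text
t: 4.13
position: [0.4712, -0.3514, 0.06]
eef_rot: [[0.977, 0.215, -0.001], [0.215, -0.977, 0.001], [-0.001, -0.001, -1.0]]
force: [-0.9, 1.1, 0.2]
gripper_width: 0.0597
grip_force: 0.0
```

Emit:
{"api": "drive_tool", "payload": {"targets": [{"dx": 0, "dy": 0, "dz": 0, "wx": 0, "wy": 0, "wz": 0, "gripper": 0.3}, {"dx": 0, "dy": 0, "dz": 0, "wx": 0, "wy": 0, "wz": 0, "gripper": 0.3}], "grip_force": 30}}

```text
t: 4.3
position: [0.4726, -0.3523, 0.0633]
eef_rot: [[0.977, 0.214, 0.002], [0.214, -0.977, -0.002], [0.001, 0.002, -1.0]]
force: [-0.6, -0.1, 0.2]
gripper_width: 0.0601
grip_force: 0.0
```

```bash
python3 - <<'E'
from h import *
s=sense();print(s["t"],s["position"],s["force"],s["gripper_width"]);c=cal("wrist")
im=get_image("wrist");cv2.imwrite("pics/w3.png",im)
p=s["position"];R=np.array(s["eef_rot"])
print(boxes_of("wrist","stop"),proj("wrist",[p-0.011*R[:,2]],c),proj("wrist",[[.472,-.352,.093]],c))
E
```

```text
4.3 [ 0.47264509 -0.35233322  0.06332063] [-0.60554643 -0.1492789   0.18364516] 0.060136647396649694
[{'location': [259.4, 315.2], 'conf': 0.9}] [[318.68410422 275.30916397]] [[317.57832521 302.03135597]]
```

View pics/w3.png

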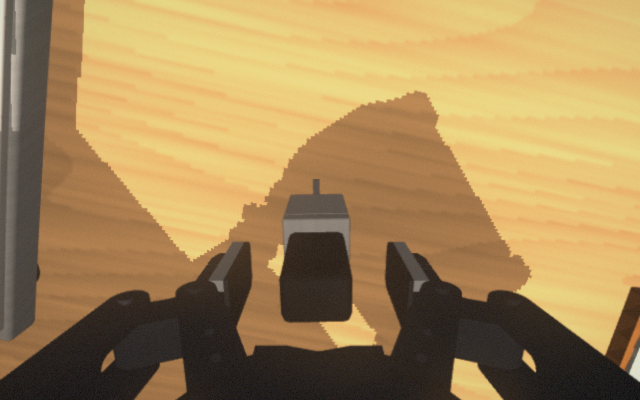

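The wrist view shows the tab at (316,277) centred between the pads, square and with the pointer ahead at (316,185). Closing.

Emit:
{"api": "drive_tool", "payload": {"targets": [{"dx": 0, "dy": 0, "dz": 0, "wx": 0, "wy": 0, "wz": 0, "gripper": 1}, {"dx": 0, "dy": 0, "dz": 0, "wx": 0, "wy": 0, "wz": 0, "gripper": 1}, {"dx": 0, "dy": 0, "dz": 0, "wx": 0, "wy": 0, "wz": 0, "gripper": 1}, {"dx": 0, "dy": 0, "dz": 0, "wx": 0, "wy": 0, "wz": 0, "gripper": 1}, {"dx": 0, "dy": 0, "dz": 0, "wx": 0, "wy": 0, "wz": 0, "gripper": 1}], "grip_force": 40}}

```text
t: 4.82
position: [0.4721, -0.3515, 0.0623]
eef_rot: [[0.977, 0.214, 0.001], [0.214, -0.977, -0.001], [0.001, 0.001, -1.0]]
force: [-1.1, 0.6, 11.2]
gripper_width: 0.0255
grip_force: 39.1
```

```bash
python3 - <<'E'
from h import *
from scipy.optimize import least_squares
s=sense();print(s["t"],s["position"],s["gripper_width"],s["grip_force"])
im=cv2.imread("pics/top0.png");hs=cv2.cvtColor(im,cv2.COLOR_BGR2HSV)
# cutter fit from top points (zoom px): rail ends, bow back corner, handle start
z=lambda u,v:(270+(u+.5)/4-.5,115+(v+.5)/4-.5)
P=np.array([[65,155,95],[65,-165,95]])/1000; U=np.array([z(88,190),z(464,196)])
Q=np.array([z(504,230),z(500,480)])  # on bow line, y=-.197 z=.104
def T(p,P): 
    c,s=np.cos(p[2]),np.sin(p[2]); return np.c_[p[0]+c*P[:,0]-s*P[:,1],p[1]+s*P[:,0]+c*P[:,1],P[:,2]]
def f(p):
    w=ray("top",Q,.104); c,s_=np.cos(p[2]),np.sin(p[2]); yy=-s_*(w[:,0]-p[0])+c*(w[:,1]-p[1])
    return np.r_[(proj("top",T(p,P))-U).ravel(),(yy+.197)*290]
r=least_squares(f,[.5,0,0]);p=r.x;print("cutter",p,r.fun.round(2))
np.save("cut",p)
def inv(w): c,s_=np.cos(p[2]),np.sin(p[2]); return c*(w[:,0]-p[0])+s_*(w[:,1]-p[1]),-s_*(w[:,0]-p[0])+c*(w[:,1]-p[1])
for q,zz in [((302,177),.05),((94,399),.05),((40,294),.14)]: w=ray("top",[z(*q)],zz);print(q,w,inv(w))
print("hook",T(p,np.array([[.065,-.09,.095],[.065,-.03,.095]])))
E
```

```text
4.8167 [ 0.47212263 -0.35151563  0.06228924] 0.025479177876260528 39.09803867340088
cutter [ 0.58318073  0.02994867 -0.04099892] [-0.45 -0.35  0.13  0.33 -0.14  0.46]
(302, 177) [[ 0.67198965 -0.00170613  0.05      ]] (array([0.09003173]), array([-0.02798815]))
(94, 399) [[0.48060896 0.17967853 0.05      ]] (array([-0.10862262]), array([0.14539989]))
(40, 294) [[0.5562415  0.21636711 0.14      ]] (array([-0.03455741]), array([0.18515762]))
hook [[ 0.64443724 -0.06263988  0.095     ]
 [ 0.64689649 -0.0026903   0.095     ]]
```

Emit:
{"api": "drive_tool", "payload": {"targets": [{"dx": 0, "dy": 0, "dz": -0.02, "wx": 0, "wy": 0, "wz": 0, "gripper": 1}, {"dx": 0, "dy": 0, "dz": -0.035, "wx": 0, "wy": 0, "wz": 0, "gripper": 1}, {"dx": 0, "dy": 0, "dz": -0.04, "wx": 0, "wy": 0, "wz": 0, "gripper": 1}, {"dx": 0, "dy": 0, "dz": -0.04, "wx": 0, "wy": 0, "wz": 0, "gripper": 1}, {"dx": 0, "dy": 0, "dz": -0.035, "wx": 0, "wy": 0, "wz": 0, "gripper": 1}], "grip_force": 40}}

```text
t: 5.23
position: [0.4716, -0.351, 0.234]
eef_rot: [[0.977, 0.214, 0.001], [0.214, -0.977, -0.001], [0.0, 0.001, -1.0]]
force: [0.3, 0.3, -2.0]
gripper_width: 0.0251
grip_force: 40.6
```

Emit:
{"api": "drive_tool", "payload": {"targets": [{"dx": 0.0168, "dy": -0.0262, "dz": 0, "wx": 0, "wy": 0, "wz": 0, "gripper": 1}, {"dx": 0.0168, "dy": -0.0262, "dz": 0, "wx": 0, "wy": 0, "wz": 0, "gripper": 1}, {"dx": 0.0168, "dy": -0.0262, "dz": 0, "wx": 0, "wy": 0, "wz": 0, "gripper": 1}, {"dx": 0.0168, "dy": -0.0262, "dz": 0, "wx": 0, "wy": 0, "wz": 0, "gripper": 1}, {"dx": 0.0168, "dy": -0.0262, "dz": 0, "wx": 0, "wy": 0, "wz": 0, "gripper": 1}], "grip_force": 40}}

```text
t: 5.65
position: [0.5258, -0.2037, 0.2315]
eef_rot: [[0.977, 0.214, -0.0], [0.214, -0.977, -0.0], [-0.0, -0.0, -1.0]]
force: [0.8, -0.3, -2.1]
gripper_width: 0.0255
grip_force: 40.5
```

Emit:
{"api": "drive_tool", "payload": {"targets": [{"dx": 0.0168, "dy": -0.0262, "dz": 0, "wx": 0, "wy": 0, "wz": 0, "gripper": 1}, {"dx": 0.0168, "dy": -0.0262, "dz": 0, "wx": 0, "wy": 0, "wz": 0, "gripper": 1}, {"dx": 0.0168, "dy": -0.0262, "dz": 0, "wx": 0, "wy": 0, "wz": 0, "gripper": 1}, {"dx": 0.0168, "dy": -0.0262, "dz": 0, "wx": 0, "wy": 0, "wz": 0, "gripper": 1}, {"dx": 0.0168, "dy": -0.0262, "dz": 0, "wx": 0, "wy": 0, "wz": 0, "gripper": 1}], "grip_force": 40}}

```text
t: 6.07
position: [0.5798, -0.0576, 0.2314]
eef_rot: [[0.977, 0.214, -0.0], [0.214, -0.977, 0.0], [-0.0, -0.0, -1.0]]
force: [0.8, -0.6, -2.3]
gripper_width: 0.0258
grip_force: 40.5
```

Emit:
{"api": "drive_tool", "payload": {"targets": [{"dx": 0, "dy": 0, "dz": 0, "wx": 0, "wy": 0, "wz": 0.086, "gripper": 1}, {"dx": 0, "dy": 0, "dz": 0, "wx": 0, "wy": 0, "wz": 0.086, "gripper": 1}, {"dx": 0, "dy": 0, "dz": 0, "wx": 0, "wy": 0, "wz": 0.085, "gripper": 1}, {"dx": 0, "dy": 0, "dz": 0, "wx": 0, "wy": 0, "wz": 0, "gripper": 1}, {"dx": 0, "dy": 0, "dz": 0, "wx": 0, "wy": 0, "wz": 0, "gripper": 1}], "grip_force": 40}}

```text
t: 6.48
position: [0.5796, -0.0592, 0.2313]
eef_rot: [[0.999, -0.038, -0.0], [-0.038, -0.999, 0.0], [-0.0, -0.0, -1.0]]
force: [0.2, -0.1, -3.0]
gripper_width: 0.0255
grip_force: 40.7
```

```bash
python3 - <<'E'
from h import *
s=sense();print(s["t"],s["position"],s["force"],s["gripper_width"]);c=cal("wrist")
np.savez("w4",K=c[0],d=c[1],r=c[2],t=c[3],p=s["position"],R=s["eef_rot"])
im=get_image("wrist");cv2.imwrite("pics/w4.png",cv2.convertScaleAbs(im,alpha=1.3))
for k in ["stop","stop_cursor","guide_cursor","stop_tip","rail_top","guide_tip","guide_grip"]: print(k,[(np.round(b["location"],1).tolist(),round(b["conf"],2)) for b in boxes_of("wrist",k)][:3])
E
```

```text
6.4833 [ 0.57959489 -0.05922002  0.231318  ] [ 0.24580189 -0.0608131  -3.0319256 ] 0.02549965619949809
stop [([261.8, 318.0], 0.71)]
stop_cursor [([82.1, 247.7], 0.75), ([215.2, 110.8], 0.54)]
guide_cursor [([279.1, 90.7], 0.75)]
stop_tip [([258.8, 316.2], 0.57)]
rail_top [([167.9, 215.3], 0.9), ([277.8, 92.3], 0.5)]
guide_tip [([212.8, 108.0], 0.9)]
guide_grip [([212.8, 107.9], 0.86)]
```

View pics/w4.png

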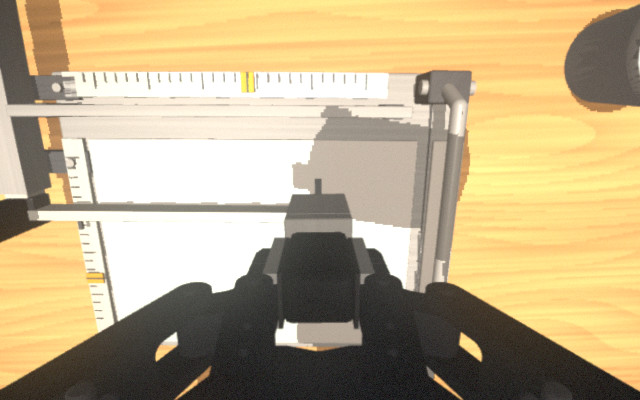

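The view shows the fence cursor line at (248,82), the guide cursor at (95,278), the rail along row ~111 from col 8 to 412, the pointer of the held stop at (318,180), and the bow at col ~455.

```bash
cat >> h.py <<'E'
def load(n): z=np.load(n+".npz"); return (z["K"],z["d"],z["r"],z["t"]),z["p"],z["R"]
E
python3 - <<'E'
from h import *
c,p,R=load("w4"); im=cv2.imread("pics/w4.png"); g=cv2.cvtColor(im,cv2.COLOR_BGR2GRAY).astype(int)
for col in (60,150,280,395): print(col,g[96:124,col].tolist())
print("row111 end",g[110,400:425].tolist())
print("cursor row82",g[82,238:258].tolist(), "gc", g[268:288,94].tolist())
print("tip rows",g[170:198,318].tolist(), g[186,308:330].tolist())
L=lambda u,z:(R.T@(ray("w",[u],z,c)[0]-p)).round(4)
print("tip tool",L((318,179.5),p[2]-.0623+.003))
print("rail L/R world",ray("w",[[60,111],[395,111],[412,111]],.095,c))
print("cur",ray("w",[[248,82]],.045,c),ray("w",[[95,278]],.045,c)); print("yaw tool",np.arctan2(R[1,0],R[0,0]))
E
```

```text
60 [123, 125, 127, 136, 201, 219, 201, 139, 127, 198, 219, 220, 220, 226, 227, 231, 234, 238, 231, 204, 130, 197, 208, 209, 210, 198, 189, 187]
150 [253, 225, 236, 243, 241, 240, 240, 239, 231, 218, 234, 237, 239, 239, 244, 244, 247, 250, 249, 240, 232, 237, 236, 229, 236, 240, 240, 244]
280 [255, 219, 221, 237, 240, 241, 245, 243, 240, 219, 240, 245, 244, 247, 247, 250, 251, 251, 251, 252, 235, 239, 241, 240, 241, 240, 240, 239]
395 [235, 234, 237, 235, 235, 235, 235, 227, 176, 138, 186, 228, 242, 245, 244, 244, 247, 246, 247, 249, 247, 214, 157, 172, 207, 179, 153, 150]
row111 end [244, 244, 242, 244, 245, 242, 242, 242, 242, 241, 243, 238, 225, 226, 228, 232, 234, 233, 231, 232, 233, 232, 235, 233, 236]
cursor row82 [255, 255, 254, 237, 233, 234, 232, 228, 192, 175, 221, 238, 238, 235, 231, 214, 194, 254, 208, 199] gc [225, 178, 213, 218, 157, 187, 217, 212, 211, 186, 160, 191, 215, 214, 218, 247, 252, 201, 188, 242]
tip rows [185, 191, 186, 187, 190, 188, 188, 185, 158, 106, 103, 100, 99, 102, 99, 105, 101, 100, 102, 104, 100, 101, 103, 103, 103, 105, 105, 107] [188, 186, 189, 189, 186, 187, 167, 121, 104, 103, 101, 100, 107, 144, 182, 185, 189, 184, 185, 188, 187, 184]
tip tool [ 0.0247 -0.0003  0.0593]
rail L/R world [[ 0.65094287  0.14147728  0.095     ]
 [ 0.64017562 -0.12115983  0.095     ]
 [ 0.639694   -0.13441821  0.095     ]]
cur [[0.66981173 0.00106362 0.045     ]] [[0.48001326 0.18233901 0.045     ]]
yaw tool -0.03844002854430228
```

Emit:
{"api": "drive_tool", "payload": {"targets": [{"dx": 0.02, "dy": 0, "dz": 0, "wx": 0, "wy": 0, "wz": 0.004, "gripper": 1}, {"dx": 0.025, "dy": 0, "dz": 0, "wx": 0, "wy": 0, "wz": 0, "gripper": 1}, {"dx": 0.0185, "dy": 0, "dz": 0, "wx": 0, "wy": 0, "wz": 0, "gripper": 1}, {"dx": 0, "dy": 0, "dz": 0.03, "wx": 0, "wy": 0, "wz": 0, "gripper": 1}, {"dx": 0, "dy": 0, "dz": 0.03, "wx": 0, "wy": 0, "wz": 0, "gripper": 1}], "grip_force": 40}}

```text
t: 7.3
position: [0.6453, -0.0623, 0.1718]
eef_rot: [[0.999, -0.045, 0.004], [-0.045, -0.999, -0.001], [0.004, 0.001, -1.0]]
force: [0.0, -0.1, -3.7]
gripper_width: 0.0253
grip_force: 40.4
```

Emit:
{"api": "drive_tool", "payload": {"targets": [{"dx": 0, "dy": 0, "dz": 0, "wx": 0, "wy": 0, "wz": 0, "gripper": 1}, {"dx": 0, "dy": 0, "dz": 0, "wx": 0, "wy": 0, "wz": 0, "gripper": 1}], "grip_force": 40}}

```text
t: 7.47
position: [0.6423, -0.0619, 0.1704]
eef_rot: [[0.999, -0.045, -0.003], [-0.045, -0.999, 0.001], [-0.003, -0.0, -1.0]]
force: [-0.2, -0.3, -1.1]
gripper_width: 0.0258
grip_force: 40.2
```

```bash
python3 - <<'E'
from h import *
s=sense();print(s["t"],s["position"],s["force"],s["gripper_width"]);c=cal("wrist")
np.savez("w5",K=c[0],d=c[1],r=c[2],t=c[3],p=s["position"],R=s["eef_rot"])
im=get_image("wrist");cv2.imwrite("pics/w5.png",cv2.convertScaleAbs(im,alpha=1.3))
E
```

```text
7.4667 [ 0.64228335 -0.06191464  0.17043569] [-0.19147871 -0.31948953 -1.1095014 ] 0.02582239357937371
```

View pics/w5.png

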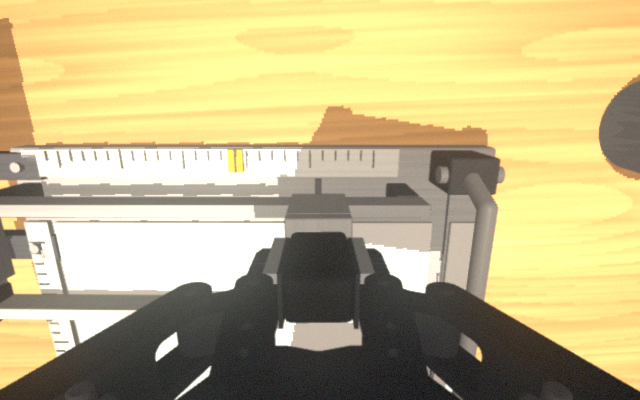

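The view shows the fence cursor at (236,160), the pointer at (318,182), and the rail band at rows ~197–218 (back face above, top face below). Checking the x alignment numerically.

```bash
python3 - <<'E'
from h import *
c,p,R=load("w5"); g=cv2.cvtColor(cv2.imread("pics/w5.png"),cv2.COLOR_BGR2GRAY).astype(int)
for col in (150,230,390): print(col,g[190:225,col].tolist())
def rail(y,dx,z): return [.643+.0425*(y+.0595)+dx,y,z]
for y in (.08,.02,-.11): print(proj("w",[rail(y,.0045,.073),rail(y,.0045,.095),rail(y,-.0045,.095)],c).round(1).tolist())
L=lambda u,z:(R.T@(ray("w",[u],z,c)[0]-p)).round(4)
print([L((318,v),p[2]-.0623+.003) for v in (179.5,)], "cur tool",L((236.3,160),.045), g[160,225:248].tolist())
E
```

```text
150 [168, 168, 169, 167, 180, 241, 201, 146, 123, 126, 128, 127, 129, 129, 144, 230, 253, 253, 253, 253, 253, 253, 254, 254, 254, 254, 254, 245, 253, 253, 253, 171, 197, 255, 255]
230 [171, 173, 169, 182, 244, 253, 210, 144, 128, 125, 128, 123, 128, 124, 145, 227, 253, 254, 254, 254, 254, 253, 254, 254, 254, 254, 254, 249, 253, 254, 253, 180, 186, 255, 255]
390 [69, 69, 66, 69, 75, 70, 79, 101, 101, 104, 105, 103, 98, 104, 111, 137, 161, 164, 164, 163, 163, 162, 161, 159, 164, 163, 161, 150, 151, 158, 154, 138, 138, 179, 194]
[[119.8, 195.5], [100.8, 204.1], [103.7, 217.2]]
[[203.2, 195.3], [192.0, 203.9], [194.0, 217.1]]
[[385.9, 194.9], [392.5, 203.5], [392.3, 216.7]]
[array([ 0.0248, -0.0003,  0.0592])] cur tool [ 0.0263 -0.0637  0.1254] [255, 255, 254, 241, 239, 238, 238, 238, 235, 188, 186, 235, 238, 239, 239, 239, 238, 214, 225, 255, 255, 192, 237]
```

Emit:
{"api": "drive_tool", "payload": {"targets": [{"dx": 0, "dy": 0, "dz": 0.012, "wx": 0, "wy": 0, "wz": 0, "gripper": 1}, {"dx": 0, "dy": 0, "dz": 0.012, "wx": 0, "wy": 0, "wz": 0, "gripper": 1}, {"dx": 0, "dy": 0, "dz": 0, "wx": 0, "wy": 0, "wz": 0, "gripper": 1}], "grip_force": 40}}

```text
t: 7.77
position: [0.6427, -0.062, 0.1462]
eef_rot: [[0.999, -0.045, -0.001], [-0.045, -0.999, 0.0], [-0.001, -0.0, -1.0]]
force: [-0.9, 0.2, -3.6]
gripper_width: 0.0255
grip_force: 40.9
```

Feet are about 10 mm below the rail top with no contact force, so it's in the groove. Lower the rest.

Emit:
{"api": "drive_tool", "payload": {"targets": [{"dx": 0, "dy": 0, "dz": 0.012, "wx": 0, "wy": 0, "wz": 0, "gripper": 1}, {"dx": 0, "dy": 0, "dz": 0.012, "wx": 0, "wy": 0, "wz": 0, "gripper": 1}, {"dx": 0, "dy": 0, "dz": 0.004, "wx": 0, "wy": 0, "wz": 0, "gripper": 1}, {"dx": 0, "dy": 0, "dz": 0, "wx": 0, "wy": 0, "wz": 0, "gripper": 1}, {"dx": 0, "dy": 0, "dz": 0, "wx": 0, "wy": 0, "wz": 0, "gripper": 1}], "grip_force": 40}}

```text
t: 8.18
position: [0.6431, -0.062, 0.1189]
eef_rot: [[0.999, -0.045, -0.001], [-0.045, -0.999, 0.0], [-0.001, -0.0, -1.0]]
force: [0.3, 0.0, -1.6]
gripper_width: 0.0253
grip_force: 41.0
```

```bash
python3 - <<'E'
from h import *
s=sense();print(s["t"],s["position"],s["force"]);c=cal("wrist");p=np.array(s["position"]);R=np.array(s["eef_rot"])
im=get_image("wrist");cv2.imwrite("pics/w6.png",cv2.convertScaleAbs(im,alpha=1.3))
hs=cv2.cvtColor(im,cv2.COLOR_BGR2HSV)
print([(np.round(b["location"],1).tolist(),round(b["conf"],2)) for b in boxes_of("wrist","stop_cursor")])
m=cv2.inRange(hs,(20,120,80),(35,255,255)); 
n,l,st,ce=cv2.connectedComponentsWithStats(m); i=np.argsort(-st[1:,4])[:5]+1
for j in i: print(st[j],ce[j])
print("tip pred",proj("w",[p+R@[.0248,0,.0593]],c))
E
```

```text
8.1833 [ 0.64305527 -0.06203661  0.11893915] [ 3.13440538e-01  4.36046418e-04 -1.56915228e+00]
[([174.5, 215.2], 0.87)]
[    0    13   615    84 11200] [319.73392857  58.72696429]
[   5   85  635   36 4779] [321.32370789  99.04624398]
[  91    0  392   27 4081] [269.12055869   9.63685371]
[ 541  213   99   55 2892] [593.50103734 236.48098202]
[ 75  28 162  19 971] [172.79608651  38.54788877]
tip pred [[318.52607432 179.41362852]]
```

Emit:
{"api": "drive_tool", "payload": {"targets": [{"dx": 0, "dy": 0, "dz": 0.002, "wx": 0, "wy": 0, "wz": 0, "gripper": 1}, {"dx": 0, "dy": 0, "dz": 0, "wx": 0, "wy": 0, "wz": 0, "gripper": 1}, {"dx": 0, "dy": 0, "dz": 0, "wx": 0, "wy": 0, "wz": 0, "gripper": 1}], "grip_force": 40}}

```text
t: 8.53
position: [0.6432, -0.0621, 0.1174]
eef_rot: [[0.999, -0.045, 0.0], [-0.045, -0.999, -0.0], [0.0, 0.0, -1.0]]
force: [-0.0, 1.2, -2.6]
gripper_width: 0.0253
grip_force: 41.0
```

```bash
cat > cur.py <<'E'
from h import *
s=sense();print(s["t"],s["position"],s["force"]);c=cal("wrist");p=np.array(s["position"]);R=np.array(s["eef_rot"])
im=get_image("wrist");cv2.imwrite("pics/w7.png",cv2.convertScaleAbs(im,alpha=1.3))
b=boxes_of("wrist","stop_cursor")[0]["location"];print(b)
v=int(b[0]);u=int(b[1]);S=im[v-3:v+4].mean(0)[:, :]
for k in range(u-16,u+17): print(k,S[k].astype(int).tolist(),end=" ")
print()
L=lambda u,z:(R.T@(ray("w",[u],z,c)[0]-p)).round(4)
for z in (.043,.047): print(L((b[1],b[0]),z))
E
python3 cur.py
```

```text
8.5333 [ 0.6432331  -0.06205462  0.11740526] [-2.08172692e-03  1.21038784e+00 -2.63935423e+00]
[176.1, 216.5]
200 [216, 230, 230] 201 [216, 231, 231] 202 [216, 230, 230] 203 [216, 230, 230] 204 [215, 230, 230] 205 [197, 225, 230] 206 [113, 201, 231] 207 [86, 200, 232] 208 [83, 198, 232] 209 [82, 196, 231] 210 [82, 196, 232] 211 [82, 195, 231] 212 [84, 191, 228] 213 [95, 168, 203] 214 [109, 126, 138] 215 [105, 134, 148] 216 [88, 172, 201] 217 [85, 202, 229] 218 [85, 207, 232] 219 [87, 208, 232] 220 [84, 204, 232] 221 [83, 202, 232] 222 [83, 198, 231] 223 [79, 183, 224] 224 [79, 140, 178] 225 [120, 144, 158] 226 [186, 202, 205] 227 [208, 223, 223] 228 [172, 187, 190] 229 [129, 140, 144] 230 [164, 180, 182] 231 [215, 227, 227] 232 [218, 231, 231] 
[ 0.0238 -0.0645  0.0744]
[ 0.0246 -0.0632  0.0704]
```

Emit:
{"api": "drive_tool", "payload": {"targets": [{"dx": 0, "dy": -0.016, "dz": 0, "wx": 0, "wy": 0, "wz": 0, "gripper": 1}, {"dx": 0, "dy": -0.016, "dz": 0, "wx": 0, "wy": 0, "wz": 0, "gripper": 1}, {"dx": 0, "dy": -0.016, "dz": 0, "wx": 0, "wy": 0, "wz": 0, "gripper": 1}, {"dx": 0, "dy": -0.016, "dz": 0.001, "wx": 0, "wy": 0, "wz": 0, "gripper": 1}, {"dx": 0, "dy": 0, "dz": 0, "wx": 0, "wy": 0, "wz": 0, "gripper": 1}], "grip_force": 40}}

```text
t: 9.05
position: [0.6459, 0.0059, 0.1161]
eef_rot: [[0.999, -0.043, -0.0], [-0.043, -0.999, 0.001], [-0.0, -0.001, -1.0]]
force: [-0.8, 0.2, -1.8]
gripper_width: 0.0256
grip_force: 41.0
```

Emit:
{"api": "drive_tool", "payload": {"targets": [{"dx": 0, "dy": 0, "dz": 0, "wx": 0, "wy": 0, "wz": 0, "gripper": 1}, {"dx": 0, "dy": 0, "dz": 0, "wx": 0, "wy": 0, "wz": 0, "gripper": 1}], "grip_force": 40}}

```text
t: 9.22
position: [0.6461, 0.0025, 0.1162]
eef_rot: [[0.999, -0.044, 0.0], [-0.044, -0.999, -0.0], [0.0, 0.0, -1.0]]
force: [0.8, -0.4, -3.4]
gripper_width: 0.0255
grip_force: 41.0
```

```bash
python3 - <<'E'
from h import *
s=sense();print(s["t"],s["position"],s["force"])
im=get_image("wrist");cv2.imwrite("pics/w7.png",cv2.resize(im[150:210,270:370],None,fx=8,fy=8,interpolation=cv2.INTER_CUBIC))
for v in (166,168,170,172,174,176,178,182,186): print(v,im[v,300:338,1].tolist())
E
```

```text
9.2167 [0.64611812 0.00247589 0.11624992] [ 0.76727085 -0.35273208 -3.41964359]
166 [130, 154, 157, 157, 158, 156, 158, 146, 132, 130, 130, 129, 128, 129, 129, 122, 97, 86, 104, 128, 134, 134, 135, 131, 128, 125, 123, 135, 148, 136, 98, 106, 142, 154, 156, 153, 155, 155]
168 [131, 153, 157, 154, 156, 157, 156, 142, 129, 131, 130, 130, 132, 131, 128, 120, 96, 84, 104, 127, 135, 130, 132, 131, 129, 128, 121, 130, 150, 135, 98, 109, 141, 152, 153, 153, 154, 153]
170 [134, 151, 154, 156, 154, 153, 153, 143, 129, 132, 131, 128, 128, 129, 125, 116, 95, 86, 102, 130, 131, 132, 133, 132, 129, 124, 117, 127, 147, 135, 96, 116, 150, 155, 151, 150, 149, 154]
172 [132, 151, 155, 152, 155, 158, 153, 141, 127, 131, 131, 129, 130, 130, 124, 119, 93, 83, 102, 130, 132, 134, 130, 131, 127, 122, 119, 132, 151, 132, 99, 115, 150, 154, 152, 152, 152, 155]
174 [131, 153, 152, 151, 155, 155, 150, 142, 123, 129, 129, 127, 126, 130, 127, 115, 99, 80, 105, 128, 132, 133, 132, 131, 129, 124, 126, 138, 148, 134, 98, 116, 147, 151, 154, 152, 152, 149]
176 [151, 151, 150, 155, 153, 153, 149, 137, 123, 129, 127, 130, 129, 128, 125, 115, 95, 83, 103, 127, 132, 131, 129, 129, 130, 124, 123, 135, 146, 133, 98, 113, 146, 150, 150, 148, 149, 152]
178 [152, 152, 152, 154, 152, 149, 152, 139, 124, 131, 130, 128, 127, 127, 125, 118, 94, 83, 102, 124, 125, 126, 128, 129, 126, 119, 123, 135, 144, 129, 89, 115, 145, 149, 150, 150, 149, 150]
182 [155, 155, 152, 150, 150, 149, 147, 138, 121, 128, 124, 126, 125, 125, 113, 96, 80, 80, 79, 81, 81, 98, 120, 126, 124, 121, 121, 136, 144, 131, 91, 112, 145, 148, 148, 150, 151, 150]
186 [153, 153, 152, 154, 150, 148, 148, 136, 117, 126, 125, 127, 124, 123, 115, 92, 79, 79, 77, 79, 79, 97, 117, 126, 124, 120, 119, 133, 148, 152, 148, 148, 150, 149, 151, 150, 150, 149]
```

View pics/w7.png

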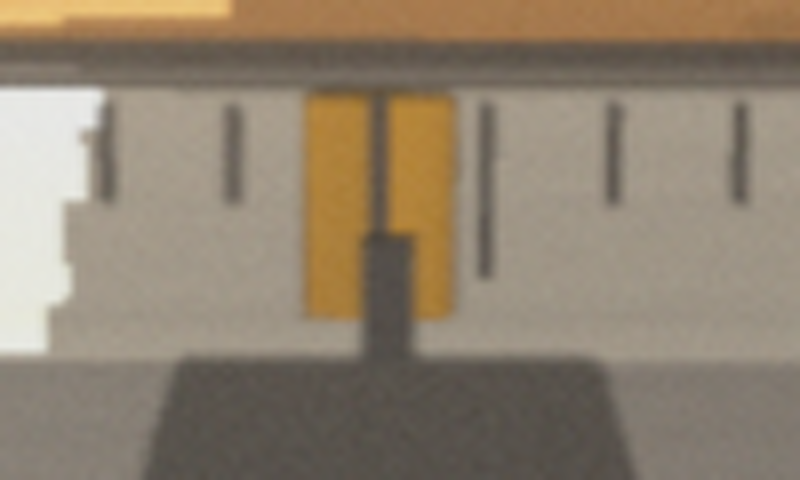

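The crop shows the pointer (centre col ≈318.0) practically over the cursor line (col ≈317.1), about 0.6 mm off. Seat it and release.

Emit:
{"api": "drive_tool", "payload": {"targets": [{"dx": 0, "dy": 0, "dz": 0.0015, "wx": 0, "wy": 0, "wz": 0, "gripper": 1}, {"dx": 0, "dy": 0, "dz": 0, "wx": 0, "wy": 0, "wz": 0, "gripper": 1}, {"dx": 0, "dy": 0, "dz": 0, "wx": 0, "wy": 0, "wz": 0, "gripper": 1}], "grip_force": 40}}

```text
t: 9.52
position: [0.6464, 0.0018, 0.116]
eef_rot: [[0.999, -0.046, 0.001], [-0.046, -0.999, 0.0], [0.001, -0.001, -1.0]]
force: [-4.3, 4.1, 14.2]
gripper_width: 0.0255
grip_force: 43.2
```

Emit:
{"api": "drive_tool", "payload": {"targets": [{"dx": 0, "dy": 0, "dz": -0.001, "wx": 0, "wy": 0, "wz": 0, "gripper": 1}, {"dx": 0, "dy": 0, "dz": 0, "wx": 0, "wy": 0, "wz": 0, "gripper": 1}, {"dx": 0, "dy": 0, "dz": 0, "wx": 0, "wy": 0, "wz": 0, "gripper": 0.4}, {"dx": 0, "dy": 0, "dz": 0, "wx": 0, "wy": 0, "wz": 0, "gripper": 0.4}, {"dx": 0, "dy": 0, "dz": 0, "wx": 0, "wy": 0, "wz": 0, "gripper": 0.4}], "grip_force": 40}}

```text
t: 9.93
position: [0.6461, 0.0017, 0.1157]
eef_rot: [[0.999, -0.045, 0.0], [-0.045, -0.999, -0.0], [0.0, 0.0, -1.0]]
force: [-0.9, -0.8, 0.1]
gripper_width: 0.0515
grip_force: 0.0
```

Emit:
{"api": "drive_tool", "payload": {"targets": [{"dx": 0, "dy": 0, "dz": 0, "wx": 0, "wy": 0, "wz": 0, "gripper": 0.4}, {"dx": 0, "dy": 0, "dz": 0, "wx": 0, "wy": 0, "wz": 0, "gripper": 0.4}, {"dx": 0, "dy": 0, "dz": 0, "wx": 0, "wy": 0, "wz": 0, "gripper": 0.4}, {"dx": 0, "dy": 0, "dz": 0, "wx": 0, "wy": 0, "wz": 0, "gripper": 0.4}, {"dx": 0, "dy": 0, "dz": 0, "wx": 0, "wy": 0, "wz": 0, "gripper": 0.4}], "grip_force": 40}}

```text
t: 10.35
position: [0.6461, 0.0018, 0.1158]
eef_rot: [[0.999, -0.045, -0.0], [-0.045, -0.999, -0.0], [-0.0, 0.0, -1.0]]
force: [-1.5, -0.0, -0.7]
gripper_width: 0.051
grip_force: 0.0
```

```bash
python3 - <<'E'
from h import *
s=sense();print(s["t"],s["position"],s["force"],s["gripper_width"])
im=get_image("wrist")
for v in (166,170,182,186): print(v,im[v,300:338,1].tolist())
E
```

```text
10.35 [0.64606739 0.0018491  0.11575883] [-1.47912097 -0.02270497 -0.67331137] 0.0510192419530321
166 [154, 158, 157, 157, 155, 155, 145, 131, 131, 131, 130, 129, 130, 125, 119, 99, 87, 106, 131, 132, 133, 132, 131, 129, 126, 124, 132, 151, 134, 100, 110, 141, 156, 154, 155, 154, 155, 153]
170 [150, 154, 155, 154, 154, 153, 146, 128, 130, 130, 129, 126, 126, 128, 119, 97, 84, 103, 128, 131, 133, 132, 129, 131, 126, 122, 134, 146, 135, 97, 106, 137, 151, 152, 153, 155, 153, 151]
182 [154, 151, 152, 151, 150, 150, 135, 121, 127, 131, 128, 126, 123, 125, 117, 103, 81, 79, 78, 78, 79, 77, 94, 116, 121, 126, 139, 145, 133, 100, 116, 146, 148, 149, 150, 148, 148, 150]
186 [153, 151, 151, 153, 151, 149, 136, 114, 124, 126, 125, 121, 123, 123, 117, 101, 83, 82, 76, 76, 80, 79, 96, 115, 120, 122, 139, 149, 150, 148, 148, 149, 146, 151, 148, 150, 148, 149]
```

Released. The pointer is about 1.5 mm from the line, within tolerance. Retreat upward and go to the guide.

Emit:
{"api": "drive_tool", "payload": {"targets": [{"dx": 0, "dy": 0, "dz": -0.02, "wx": 0, "wy": 0, "wz": 0, "gripper": 0.4}, {"dx": 0, "dy": 0, "dz": -0.03, "wx": 0, "wy": 0, "wz": 0, "gripper": 0.4}, {"dx": 0, "dy": 0, "dz": -0.035, "wx": 0, "wy": 0, "wz": 0, "gripper": 0.4}, {"dx": 0, "dy": 0, "dz": -0.035, "wx": 0, "wy": 0, "wz": 0, "gripper": 0.4}, {"dx": 0, "dy": 0, "dz": -0.025, "wx": 0, "wy": 0, "wz": 0, "gripper": 0.4}], "grip_force": 40}}

```text
t: 10.82
position: [0.6466, 0.0019, 0.264]
eef_rot: [[0.999, -0.045, 0.003], [-0.045, -0.999, -0.0], [0.003, 0.0, -1.0]]
force: [1.6, -0.9, -0.3]
gripper_width: 0.0512
grip_force: 0.0
```

```bash
python3 - <<'E'
from h import *
s=sense();print(s["t"],s["position"]);c=cal("wrist");p=np.array(s["position"]);R=np.array(s["eef_rot"])
im=get_image("wrist");cv2.imwrite("pics/w8.png",im)
for k in ("stop","stop_tip","stop_cursor"): print(k,[(np.round(b["location"],1).tolist(),round(b["conf"],2)) for b in boxes_of("wrist",k)][:2])
b=boxes_of("wrist","stop_cursor")
u=proj("w",[p+R@[.0245,0,0]+[0,0,.058-p[2]]],c)[0];print(u,im.shape)
for v in range(int(u[1])-14,int(u[1])+12,2): print(v,im[v,int(u[0])-14:int(u[0])+16,1].tolist())
E
```

```text
10.8167 [0.64655636 0.00187427 0.26404699]
stop [([182.6, 320.7], 0.91)]
stop_tip [([181.5, 318.0], 0.72)]
stop_cursor [([145.9, 316.3], 0.58)]
[318.43480342 150.14088044] (400, 640, 3)
136 [179, 178, 178, 178, 179, 177, 166, 137, 134, 139, 137, 136, 138, 138, 139, 140, 157, 181, 182, 163, 124, 119, 117, 116, 116, 116, 115, 118, 118, 114]
138 [99, 98, 102, 99, 100, 100, 99, 96, 96, 97, 96, 98, 99, 94, 95, 95, 104, 117, 116, 110, 94, 92, 95, 91, 93, 92, 89, 91, 94, 91]
140 [151, 148, 148, 151, 151, 153, 148, 149, 138, 122, 119, 116, 111, 107, 100, 99, 97, 94, 104, 109, 110, 112, 113, 112, 113, 112, 112, 113, 113, 114]
142 [221, 202, 176, 211, 221, 223, 222, 216, 208, 203, 202, 193, 163, 104, 113, 127, 126, 124, 123, 129, 131, 115, 139, 152, 153, 147, 153, 149, 149, 137]
144 [221, 199, 166, 208, 222, 223, 223, 216, 209, 205, 180, 137, 113, 95, 113, 127, 129, 128, 122, 127, 126, 111, 135, 149, 147, 149, 151, 150, 148, 135]
146 [221, 203, 175, 208, 221, 222, 222, 218, 207, 206, 201, 176, 117, 94, 114, 129, 128, 127, 122, 127, 127, 112, 135, 145, 150, 147, 146, 146, 146, 136]
148 [221, 20
[... 322 characters left out ...]
, 222, 220, 215, 202, 179, 129, 119, 108, 82, 81, 82, 91, 109, 127, 135, 126, 108, 137, 146, 146, 146, 146, 148, 147, 148]
154 [223, 221, 223, 222, 224, 223, 222, 217, 203, 181, 130, 123, 110, 84, 80, 85, 90, 112, 127, 133, 128, 113, 136, 146, 146, 146, 144, 148, 146, 145]
156 [222, 222, 222, 223, 222, 222, 221, 216, 199, 180, 133, 122, 106, 83, 83, 81, 94, 111, 127, 136, 148, 146, 147, 145, 147, 146, 146, 146, 147, 147]
158 [166, 166, 164, 164, 163, 165, 163, 160, 156, 148, 139, 136, 126, 96, 82, 82, 89, 111, 135, 139, 140, 141, 143, 141, 141, 141, 137, 140, 141, 139]
160 [93, 91, 89, 89, 90, 87, 88, 89, 88, 91, 91, 88, 87, 84, 85, 83, 86, 86, 91, 87, 86, 85, 89, 89, 87, 86, 89, 85, 86, 88]
```

Emit:
{"api": "drive_tool", "payload": {"targets": [{"dx": -0.0195, "dy": -0.0266, "dz": 0, "wx": 0, "wy": 0, "wz": 0, "gripper": 0.2}, {"dx": -0.0195, "dy": -0.0266, "dz": 0, "wx": 0, "wy": 0, "wz": 0, "gripper": 0.2}, {"dx": -0.0195, "dy": -0.0266, "dz": 0, "wx": 0, "wy": 0, "wz": 0, "gripper": 0.2}, {"dx": -0.0195, "dy": -0.0266, "dz": 0, "wx": 0, "wy": 0, "wz": 0, "gripper": 0.2}, {"dx": -0.0195, "dy": -0.0266, "dz": 0, "wx": 0, "wy": 0, "wz": 0, "gripper": 0.2}], "grip_force": 40}}

```text
t: 11.48
position: [0.5529, 0.14, 0.2592]
eef_rot: [[0.999, -0.045, -0.003], [-0.045, -0.999, -0.0], [-0.003, 0.001, -1.0]]
force: [1.0, -0.2, 0.5]
gripper_width: 0.0688
grip_force: 0.0
```

Emit:
{"api": "drive_tool", "payload": {"targets": [{"dx": -0.0195, "dy": -0.0266, "dz": 0, "wx": 0, "wy": 0, "wz": 0, "gripper": 0.2}, {"dx": -0.0195, "dy": -0.0266, "dz": 0, "wx": 0, "wy": 0, "wz": 0, "gripper": 0.2}, {"dx": -0.0195, "dy": -0.0266, "dz": 0, "wx": 0, "wy": 0, "wz": 0, "gripper": 0.2}, {"dx": 0, "dy": 0, "dz": 0, "wx": 0, "wy": 0, "wz": 0, "gripper": 0.2}, {"dx": 0, "dy": 0, "dz": 0, "wx": 0, "wy": 0, "wz": 0, "gripper": 0.2}], "grip_force": 40}}

```text
t: 11.9
position: [0.4984, 0.2225, 0.2596]
eef_rot: [[0.999, -0.043, -0.002], [-0.043, -0.999, -0.001], [-0.002, 0.001, -1.0]]
force: [0.5, -0.6, -0.4]
gripper_width: 0.0684
grip_force: 0.0
```

```bash
python3 - <<'E'
from h import *
s=sense();print(s["t"],s["position"],s["gripper_width"]);c=cal("wrist");p=np.array(s["position"]);R=np.array(s["eef_rot"])
np.savez("w9",K=c[0],d=c[1],r=c[2],t=c[3],p=p,R=R)
im=get_image("wrist");cv2.imwrite("pics/w9.png",im)
for k,z in (("guide_grip",.14),("guide",.1),("button_face",.118),("lock_button",.118),("guide_cursor",.045),("guide_tip",.05)):
    for b in boxes_of("wrist",k)[:2]:
        l=b["location"];print(k,np.round(l,1),round(b["conf"],2),ray("w",[[l[1],l[0]]],z,c)[0].round(4))
u=proj("w",[[.555,.222,.14]],c)[0];print(u)
g=cv2.cvtColor(im,cv2.COLOR_BGR2GRAY);m=(g<60).astype(np.uint8)
n,l,st,ce=cv2.connectedComponentsWithStats(m)
for j in np.argsort(-st[1:,4])[:6]+1: print(st[j],ce[j].round(1))
v,w=int(u[1]),int(u[0])
for r in range(v-50,v+50,5): print(r,g[r,w-55:w+60:4].tolist())
E
```

```text
11.9 [0.49842932 0.22247775 0.25957331] 0.06843436667054749
guide_grip [113.1 388.3] 0.81 [0.5576 0.1688 0.14  ]
guide [111.2 389. ] 0.77 [0.558  0.1602 0.1   ]
guide [186.2 350.1] 0.67 [0.4943 0.1942 0.1   ]
button_face [110.2 292.4] 0.63 [0.5624 0.2403 0.118 ]
lock_button [111.4 292.1] 0.74 [0.5615 0.2406 0.118 ]
guide_cursor [186.6 353.7] 0.49 [0.4806 0.1856 0.045 ]
guide_tip [111.9 390.1] 0.89 [0.5562 0.1489 0.05  ]
[315.74068588 119.79281845]
[    0   245   640   155 49116] [318.9 350.1]
[  20    0  126  161 9638] [87.3 50.7]
[541   8  60  18 357] [568.4  19.6]
[509   0  56   8 178] [539.2   1.4]
[355   3  19  12 164] [362.7   9.1]
[612   0  28   6 159] [626.1   2.4]
69 [171, 169, 170, 170, 172, 171, 174, 173, 171, 161, 201, 204, 203, 201, 202, 201, 201, 199, 84, 108, 109, 107, 147, 142, 127, 204, 206, 185, 143]
74 [173, 174, 177, 174, 173, 173, 174, 173, 175, 162, 202, 201, 201, 203, 204, 200, 202, 201, 80, 103, 105, 105, 146, 203, 205, 203, 205, 180, 143]
79 [172, 175, 171, 172, 172, 173, 169, 169, 170, 174, 203, 203, 203, 202, 205, 202, 202, 200, 113, 110, 141, 122, 177, 166,
[... 1803 characters left out ...]
, 169, 169, 169, 167, 168, 159, 111, 115, 112, 113, 113, 110, 99, 135, 133, 136, 135, 139, 109, 135]
149 [171, 170, 170, 169, 168, 169, 172, 170, 169, 169, 171, 169, 171, 170, 167, 109, 112, 110, 110, 111, 112, 101, 131, 131, 134, 136, 135, 110, 138]
154 [164, 164, 165, 164, 167, 169, 167, 166, 167, 170, 152, 112, 114, 129, 125, 113, 113, 110, 112, 109, 104, 103, 135, 134, 136, 139, 137, 113, 135]
159 [176, 176, 174, 174, 174, 171, 170, 175, 171, 171, 154, 111, 110, 113, 110, 109, 108, 108, 109, 106, 103, 101, 119, 120, 120, 134, 136, 108, 135]
164 [165, 164, 163, 165, 165, 164, 165, 162, 164, 162, 160, 104, 103, 107, 104, 109, 107, 106, 107, 106, 100, 106, 132, 138, 134, 135, 134, 111, 135]
```

```bash
python3 - <<'E'
from h import *
c,p,R=load("w9"); im=cv2.imread("pics/w9.png"); g=cv2.cvtColor(im,cv2.COLOR_BGR2GRAY)
print("r112",list(zip(range(280,345),g[112,280:345].tolist())))
print("c312",list(zip(range(84,140),g[84:140,312].tolist())))
print("c325",list(zip(range(84,140,2),g[84:140:2,325].tolist())))
C=-cv2.Rodrigues(c[2])[0].T@c[3];print("cam",C)
def T(x,y,z): a=-.043;O=np.array([.5819,.0333]);return [O[0]+np.cos(a)*x-np.sin(a)*y,O[1]+np.sin(a)*x+np.cos(a)*y,z]
for x in(-.05,-.02):
  for y in(.178,.202): print((x,y),proj("w",[T(x,y,.14)],c).round(1))
print("gcur",g[176:198,354].tolist(),[int(q) for q in g[186,340:368]])
E
```

```text
r112 [(280, 179), (281, 177), (282, 179), (283, 176), (284, 180), (285, 178), (286, 176), (287, 170), (288, 158), (289, 170), (290, 187), (291, 190), (292, 187), (293, 189), (294, 189), (295, 187), (296, 159), (297, 83), (298, 69), (299, 73), (300, 74), (301, 76), (302, 74), (303, 75), (304, 76), (305, 74), (306, 75), (307, 73), (308, 78), (309, 75), (310, 73), (311, 80), (312, 77), (313, 73), (314, 72), (315, 76), (316, 73), (317, 79), (318, 74), (319, 75), (320, 74), (321, 74), (322, 73), (323, 72), (324, 75), (325, 67), (326, 66), (327, 61), (328, 77), (329, 112), (330, 137), (331, 140), (332, 139), (333, 140), (334, 137), (335, 137), (336, 140), (337, 141), (338, 169), (339, 206), (340, 207), (341, 205), (342, 204), (343, 205), (344, 206)]
c312 [(84, 202), (85, 206), (86, 204), (87, 200), (88, 181), (89, 157), (90, 181), (91, 140), (92, 78), (93, 66), (94, 67), (95, 76), (96, 73), (97, 75), (98, 76), (99, 74), (100, 72), (101, 72), (102, 75), (103, 73), (104, 75), (105, 75), (106, 74), (107, 75), (108, 76), (109, 77), (110, 76), (111, 75), (112, 77), (113, 75), (114, 77), (115, 7
[... 302 characters left out ...]
 (88, 192), (90, 165), (92, 75), (94, 67), (96, 71), (98, 72), (100, 71), (102, 69), (104, 71), (106, 69), (108, 70), (110, 70), (112, 67), (114, 69), (116, 69), (118, 70), (120, 68), (122, 72), (124, 68), (126, 68), (128, 69), (130, 64), (132, 85), (134, 162), (136, 107), (138, 106)]
cam [0.56438732 0.2198576  0.39431885]
(-0.05, 0.178) [[328.3 140.4]]
(-0.05, 0.202) [[296.2 140.4]]
(-0.02, 0.178) [[328.7  98.6]]
(-0.02, 0.202) [[295.5  98.6]]
gcur [134, 130, 111, 114, 126, 129, 102, 115, 120, 114, 111, 88, 85, 111, 112, 113, 114, 118, 129, 131, 124, 121] [94, 81, 92, 100, 108, 115, 109, 102, 116, 110, 108, 111, 111, 109, 111, 113, 109, 112, 112, 108, 108, 106, 113, 113, 114, 108, 110, 110]
```

The post top is at world (0.5605,0.2244). The guide cursor line is at x ≈ 0.480. Approach the post with fingers open.

Emit:
{"api": "drive_tool", "payload": {"targets": [{"dx": 0.031, "dy": -0.0025, "dz": 0, "wx": 0, "wy": 0, "wz": 0, "gripper": 0.2}, {"dx": 0.031, "dy": -0.0025, "dz": 0, "wx": 0, "wy": 0, "wz": 0, "gripper": 0.2}, {"dx": 0, "dy": 0, "dz": 0.03, "wx": 0, "wy": 0, "wz": 0, "gripper": 0.2}, {"dx": 0, "dy": 0, "dz": 0.03, "wx": 0, "wy": 0, "wz": 0, "gripper": 0.2}, {"dx": 0, "dy": 0, "dz": 0, "wx": 0, "wy": 0, "wz": 0, "gripper": 0.2}], "grip_force": 40}}

```text
t: 12.67
position: [0.56, 0.2224, 0.1957]
eef_rot: [[0.999, -0.046, -0.007], [-0.046, -0.999, -0.002], [-0.007, 0.002, -1.0]]
force: [-1.2, -0.7, -1.9]
gripper_width: 0.0683
grip_force: 0.0
```

Emit:
{"api": "drive_tool", "payload": {"targets": [{"dx": 0, "dy": 0, "dz": 0.03, "wx": 0, "wy": 0, "wz": 0, "gripper": 0.2}, {"dx": 0, "dy": 0, "dz": 0.03, "wx": 0, "wy": 0, "wz": 0, "gripper": 0.2}, {"dx": 0, "dy": 0, "dz": 0.03, "wx": 0, "wy": 0, "wz": 0, "gripper": 0.2}, {"dx": 0, "dy": 0, "dz": 0, "wx": 0, "wy": 0, "wz": 0, "gripper": 0.2}, {"dx": 0, "dy": 0, "dz": 0, "wx": 0, "wy": 0, "wz": 0, "gripper": 0.2}], "grip_force": 40}}

```text
t: 13.08
position: [0.5618, 0.2234, 0.1113]
eef_rot: [[0.999, -0.045, -0.002], [-0.045, -0.999, -0.001], [-0.002, 0.001, -1.0]]
force: [0.7, 0.6, 1.0]
gripper_width: 0.0685
grip_force: 0.0
```

Emit:
{"api": "drive_tool", "payload": {"targets": [{"dx": -0.001, "dy": -0.001, "dz": 0.004, "wx": 0, "wy": 0, "wz": 0, "gripper": 0.2}, {"dx": 0, "dy": 0, "dz": 0, "wx": 0, "wy": 0, "wz": 0, "gripper": 1}, {"dx": 0, "dy": 0, "dz": 0, "wx": 0, "wy": 0, "wz": 0, "gripper": 1}, {"dx": 0, "dy": 0, "dz": 0, "wx": 0, "wy": 0, "wz": 0, "gripper": 1}, {"dx": 0, "dy": 0, "dz": 0, "wx": 0, "wy": 0, "wz": 0, "gripper": 1}], "grip_force": 40}}

```text
t: 13.5
position: [0.5617, 0.2242, 0.1082]
eef_rot: [[0.999, -0.045, 0.002], [-0.045, -0.999, -0.001], [0.002, 0.001, -1.0]]
force: [-1.0, 3.4, 11.3]
gripper_width: 0.0238
grip_force: 38.6
```

Emit:
{"api": "drive_tool", "payload": {"targets": [{"dx": 0, "dy": 0, "dz": 0, "wx": 0, "wy": 0, "wz": 0, "gripper": 1}, {"dx": 0, "dy": 0, "dz": 0, "wx": 0, "wy": 0, "wz": 0, "gripper": 1}, {"dx": 0, "dy": 0, "dz": 0, "wx": 0, "wy": 0, "wz": 0, "gripper": 1}], "grip_force": 40}}

```text
t: 13.75
position: [0.5617, 0.2243, 0.1082]
eef_rot: [[0.999, -0.045, 0.002], [-0.045, -0.999, -0.0], [0.002, 0.0, -1.0]]
force: [-2.8, -7.1, 14.5]
gripper_width: 0.0243
grip_force: 41.9
```

```bash
python3 - <<'E'
from h import *
s=sense();print(s["t"],s["position"],s["force"],s["gripper_width"],s["grip_force"]);c=cal("wrist");p=np.array(s["position"]);R=np.array(s["eef_rot"])
np.savez("w10",K=c[0],d=c[1],r=c[2],t=c[3],p=p,R=R)
im=get_image("wrist");cv2.imwrite("pics/w10.png",im);g=cv2.cvtColor(im,cv2.COLOR_BGR2GRAY)
a=-.043;O=np.array([.5819,.0333])
T=lambda x,y,z:[O[0]+np.cos(a)*x-np.sin(a)*y,O[1]+np.sin(a)*x+np.cos(a)*y,z]
for x in (-.02,-.04,-.06,-.08): print(x,proj("w",[T(x,.146,.05)],c).round(0))
for k in ("guide_tip","guide_cursor"): print(k,[(np.round(b["location"],1).tolist(),round(b["conf"],2)) for b in boxes_of("wrist",k)][:3])
u=proj("w",[T(-.05,.146,.05)],c)[0].astype(int)
for v in range(u[1]-60,u[1]+40,4): print(v,g[v,u[0]-22:u[0]+22:2].tolist())
E
```

```text
13.75 [0.56168838 0.22434736 0.10821278] [-2.81461737 -7.13208849 14.45975409] 0.024262520130007393 41.897921562194824
-0.02 [[392. 207.]]
-0.04 [[390. 238.]]
-0.06 [[389. 268.]]
-0.08 [[387. 296.]]
guide_tip [([237.3, 350.8], 0.78), ([160.8, 478.5], 0.48)]
guide_cursor [([236.4, 349.0], 0.61)]
193 [100, 115, 124, 109, 151, 150, 149, 149, 150, 148, 152, 151, 149, 147, 149, 149, 148, 151, 150, 148, 129, 126]
197 [103, 115, 124, 111, 153, 149, 150, 147, 150, 150, 150, 150, 151, 147, 150, 151, 150, 151, 151, 144, 126, 125]
201 [104, 118, 121, 116, 126, 112, 112, 116, 112, 114, 121, 151, 149, 148, 150, 146, 149, 149, 152, 142, 129, 126]
205 [106, 118, 123, 121, 149, 147, 147, 146, 148, 149, 152, 149, 149, 149, 151, 149, 149, 150, 150, 139, 125, 127]
209 [108, 124, 121, 125, 151, 146, 147, 146, 147, 149, 148, 148, 149, 145, 148, 148, 149, 150, 151, 141, 131, 129]
213 [100, 109, 106, 122, 135, 142, 141, 143, 145, 145, 143, 143, 146, 143, 144, 144, 144, 144, 146, 127, 119, 117]
217 [94, 91, 92, 90, 91, 88, 90, 93, 93, 93, 93, 91, 93, 92, 92, 92, 93, 94, 92, 93, 93, 93]
221 [91, 95, 92, 93, 
[... 1166 characters left out ...]
[76, 71, 44, 38, 38, 42, 40, 37, 46, 118, 142, 142, 143, 143, 141, 144, 145, 133, 122, 122, 99, 137]
269 [75, 75, 66, 40, 40, 43, 38, 42, 45, 50, 125, 139, 141, 142, 143, 145, 143, 131, 125, 123, 94, 140]
273 [95, 82, 57, 37, 38, 40, 40, 42, 37, 41, 54, 135, 139, 142, 142, 143, 142, 124, 121, 123, 97, 143]
277 [33, 33, 38, 40, 38, 37, 37, 39, 35, 39, 39, 45, 42, 52, 95, 136, 143, 125, 124, 116, 107, 145]
281 [38, 39, 34, 35, 40, 41, 44, 46, 45, 44, 44, 35, 40, 37, 39, 42, 101, 121, 121, 108, 112, 148]
285 [38, 32, 39, 43, 42, 32, 36, 41, 45, 37, 34, 39, 41, 41, 41, 42, 49, 111, 117, 101, 120, 146]
289 [34, 31, 38, 31, 38, 37, 38, 36, 38, 39, 38, 38, 38, 38, 43, 42, 42, 48, 84, 103, 183, 218]
```

Button is squeezed in (width 24.3 mm at 42 N). The pointer tip shows at (391,255.5), so roughly 57 mm of travel is needed. Draw 50 mm first.

Emit:
{"api": "drive_tool", "payload": {"targets": [{"dx": -0.006, "dy": 0, "dz": 0, "wx": 0, "wy": 0, "wz": 0, "gripper": 1}, {"dx": -0.011, "dy": 0, "dz": 0, "wx": 0, "wy": 0, "wz": 0, "gripper": 1}, {"dx": -0.011, "dy": 0, "dz": 0, "wx": 0, "wy": 0, "wz": 0, "gripper": 1}, {"dx": -0.011, "dy": 0, "dz": 0, "wx": 0, "wy": 0, "wz": 0, "gripper": 1}, {"dx": -0.011, "dy": 0, "dz": 0, "wx": 0, "wy": 0, "wz": 0, "gripper": 1}], "grip_force": 40}}

```text
t: 14.32
position: [0.5122, 0.2266, 0.1082]
eef_rot: [[0.999, -0.045, 0.003], [-0.045, -0.999, -0.0], [0.003, -0.0, -1.0]]
force: [4.0, -8.2, 11.4]
gripper_width: 0.024
grip_force: 41.9
```

Emit:
{"api": "drive_tool", "payload": {"targets": [{"dx": 0, "dy": 0, "dz": 0, "wx": 0, "wy": 0, "wz": 0, "gripper": 1}, {"dx": 0, "dy": 0, "dz": 0, "wx": 0, "wy": 0, "wz": 0, "gripper": 1}, {"dx": 0, "dy": 0, "dz": 0, "wx": 0, "wy": 0, "wz": 0, "gripper": 1}], "grip_force": 40}}

```text
t: 14.57
position: [0.5122, 0.2266, 0.1082]
eef_rot: [[0.999, -0.045, 0.003], [-0.045, -0.999, -0.0], [0.003, 0.0, -1.0]]
force: [1.6, -9.0, 11.8]
gripper_width: 0.0237
grip_force: 42.2
```

```bash
cat > gl.py <<'E'
from h import *
s=sense();print(s["t"],s["position"],s["force"],s["gripper_width"],s["grip_force"]);c=cal("wrist");p=np.array(s["position"]);R=np.array(s["eef_rot"])
im=get_image("wrist");cv2.imwrite("pics/w11.png",im)
for v in range(236,284,1): print(v,im[v,378:414:3].sum(1).tolist() and [(int(x[0]),int(x[2])) for x in im[v,382:416:4]])
for v in (244,257,268,274):
    print(v,(p-0+0*p).round(4)[0],[ray("w",[[396,v]],z,c)[0].round(4).tolist() for z in (.045,.05)])
E
python3 gl.py
```

```text
14.5667 [0.51222232 0.22663297 0.10820321] [ 1.63510174 -8.9654575  11.80587657] 0.02366673862068204 42.17342019081116
236 [(129, 151), (128, 150), (132, 152), (129, 150), (131, 152), (130, 150), (127, 150), (131, 151), (130, 152)]
237 [(127, 150), (129, 151), (131, 152), (130, 150), (129, 150), (129, 150), (128, 150), (130, 152), (129, 151)]
238 [(128, 152), (130, 151), (129, 151), (128, 150), (128, 149), (127, 148), (126, 147), (130, 150), (129, 151)]
239 [(129, 151), (128, 148), (128, 150), (128, 150), (125, 149), (129, 152), (128, 150), (126, 149), (129, 153)]
240 [(128, 150), (128, 149), (124, 148), (127, 148), (126, 148), (122, 145), (129, 149), (126, 147), (128, 149)]
241 [(128, 148), (128, 148), (126, 147), (126, 148), (125, 147), (127, 149), (126, 148), (125, 146), (125, 146)]
242 [(123, 145), (119, 141), (122, 142), (122, 145), (126, 146), (126, 147), (121, 144), (126, 146), (126, 149)]
243 [(116, 137), (104, 123), (92, 105), (111, 127), (119, 139), (116, 135), (109, 129), (104, 122), (123, 141)]
244 [(127, 144), (100, 118), (72, 78), (114, 131), (126, 147), (118, 139), (11
[... 3727 characters left out ...]
119), (109, 123), (87, 100), (131, 154), (132, 156)]
280 [(38, 41), (39, 40), (35, 38), (41, 45), (66, 78), (106, 122), (89, 103), (133, 158), (131, 155)]
281 [(41, 41), (42, 45), (39, 38), (37, 40), (49, 56), (107, 123), (90, 103), (129, 153), (132, 157)]
282 [(44, 47), (39, 43), (36, 38), (34, 42), (40, 43), (106, 121), (83, 98), (131, 156), (132, 157)]
283 [(44, 45), (40, 41), (36, 39), (36, 43), (40, 43), (108, 123), (83, 96), (131, 156), (131, 154)]
244 0.5122 [[0.4926, 0.1785, 0.045], [0.4948, 0.1797, 0.05]]
257 0.5122 [[0.4837, 0.1784, 0.045], [0.486, 0.1796, 0.05]]
268 0.5122 [[0.476, 0.1783, 0.045], [0.4785, 0.1794, 0.05]]
274 0.5122 [[0.4717, 0.1782, 0.045], [0.4744, 0.1794, 0.05]]
```

The pointer tip (row ≈254.5) is already over the cursor's rear edge (rows 253–270), with the line at row 262.8. About 8 mm more with parallax.

Emit:
{"api": "drive_tool", "payload": {"targets": [{"dx": -0.004, "dy": 0, "dz": 0, "wx": 0, "wy": 0, "wz": 0, "gripper": 1}, {"dx": -0.004, "dy": 0, "dz": 0, "wx": 0, "wy": 0, "wz": 0, "gripper": 1}, {"dx": 0, "dy": 0, "dz": 0, "wx": 0, "wy": 0, "wz": 0, "gripper": 1}, {"dx": 0, "dy": 0, "dz": 0, "wx": 0, "wy": 0, "wz": 0, "gripper": 1}, {"dx": 0, "dy": 0, "dz": 0, "wx": 0, "wy": 0, "wz": 0, "gripper": 1}], "grip_force": 40}}

```text
t: 15.03
position: [0.5044, 0.227, 0.1082]
eef_rot: [[0.999, -0.045, 0.003], [-0.045, -0.999, -0.0], [0.003, -0.0, -1.0]]
force: [2.0, -9.3, 13.2]
gripper_width: 0.0245
grip_force: 42.2
```

```bash
python3 - <<'E'
from h import *
s=sense();print(s["t"],s["position"],s["force"],s["gripper_width"],s["grip_force"],np.abs(s["dq"]).max());c=cal("wrist");p=np.array(s["position"])
im=get_image("wrist")
for u in (390,394,400): print(u,im[236:268,u,2].tolist())
a=ray("w",[[392,254.5]],.049,c)[0];
for v in (248,250,252,254): print(v,(a-ray("w",[[392,v]],.045,c)[0])[0].round(4))
im=get_image("scene")
for k in ("stop","stop_cursor","tub"): print(k,[(np.round(b["location"],1).tolist(),round(b["conf"],2)) for b in boxes_of("scene",k)][:2])
E
```

```text
15.0333 [0.50440451 0.22698801 0.10819748] [ 2.04817502 -9.27855218 13.18883901] 0.024506575808773218 42.15465188026428 0.0016421245564771946
390 [153, 151, 151, 149, 146, 148, 145, 102, 78, 73, 75, 72, 72, 72, 73, 74, 73, 70, 86, 148, 151, 151, 149, 144, 147, 145, 146, 146, 146, 148, 144, 147]
394 [151, 149, 150, 149, 149, 147, 143, 130, 134, 130, 131, 133, 136, 132, 114, 80, 78, 127, 148, 155, 153, 151, 146, 146, 148, 149, 146, 146, 146, 148, 146, 146]
400 [150, 149, 149, 149, 151, 148, 144, 139, 151, 156, 153, 150, 150, 146, 122, 83, 82, 126, 156, 150, 150, 146, 148, 147, 148, 151, 149, 150, 148, 148, 146, 146]
248 -0.0026
250 -0.0012
252 0.0001
254 0.0015
stop [([227.6, 288.4], 0.62)]
stop_cursor []
tub [([223.3, 175.7], 0.85)]
```

Pointer is on its line (≈0.2 mm), at rest, gripped. Handing in.

```bash
python3 -c "
from station import *
print(hand_in())"
```

```text
the job is handed in; nothing more can be done
None
```

The job is handed in; no verdict came back. The stop hangs on the rail with its pointer about 1.5 mm from the fence cursor's line, and the guide is held out against its spring with its pointer within about 1 mm of its own line.

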